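Slide the long bar home in the V-groove jig

TASK

Two round steel bars lie in the two parallel V-grooves of the steel jig on the bench. Slide the longer bar along its groove until its end touches the stop plate at the end of the jig, so that it is ready for marking; do not lift it out of the groove. Leave the shorter bar where it lies.

Things in the scene. Friction and masses are not known exactly. Their poses are not given: they have to be found in the camera images.
- v_jig: dark steel block fixed to the bench, 192 x 124 mm and 22 mm high, with two parallel V-grooves (90 degrees, 19 mm wide at the top) along its x axis, at y = +30 mm and y = -30 mm. Origin on its underside, z up; +x points along the grooves towards the stop plate, a bright steel plate across the whole +x end, 12 mm thick, 40 mm high (18 mm above the block's top), its face at x = +80 mm. The grooves are open at the other end, x = -100 mm
- long_bar: the longer steel bar: round, 18 mm diameter, 110 mm long, about 0.23 kg, lying in one of the two grooves (either one), 35 to 70 mm short of the stop. Origin at its centre, x axis along the bar. In the groove its centre is 3 mm above the block's top (25 mm above the bench) and 12 mm of it stands out of the block. It slides with a few newtons
- short_bar: the shorter steel bar: round, 18 mm diameter, 60 mm long, lying in the other groove, likewise short of the stop. Origin at its centre, x axis along the bar. It is to stay where it lies

How it is judged:
At the end, for the whole second after the job is handed in: The longer bar lies at rest in its groove (within 6 mm sideways, 5 mm in height and about 8 degrees) with its end at the stop plate (no more than 6 mm short of it), and the shorter bar is within 12 mm of where it started (x of long_bar in the frame of v_jig between 0.019 and 0.03 m and (y of long_bar in the frame of v_jig between 0.024 and 0.036 m or y of long_bar in the frame of v_jig between -0.036 and -0.024 m) and z of long_bar in the frame of v_jig between 0.02 and 0.03 m and angle between the x axis of long_bar and the x axis of v_jig, either way round below 0.15 rad and linear speed of long_bar below 0.02 m/s and distance of short_bar from where it was at the start of the episode below 0.012 m); the robot touches nothing.
It fails at once if the longer bar is lifted out of its groove (centre more than 15 mm above its seat) (z of long_bar in the frame of v_jig above 0.04 m).
It fails at once if the shorter bar is moved by more than 12 mm (distance of short_bar from where it was at the start of the episode above 0.012 m).
It also fails if it takes over 29 s, if anything falls off the work surface, if the arm or the gripper's body presses on something with over 40 N, if the wrist force passes 120 N, or if a joint passes its speed limit or range.

ROBOT

A 7-joint arm with a two-finger parallel gripper is mounted at the origin on a cart in front of the work surface, level with it; the furniture and walls round the work are solid. World frame = base frame: x ahead of the robot, y to its left, z up, the work surface at z = 0. Lengths are in m, angles in rad, forces in N, time in s.
With the tool pointing down it reaches from about 0.4 to 0.85 m from the base axis. Payload 4.5 kg.
Tool frame: the origin (TCP) lies between the finger pads; the fingertips stand r.finger_overhang ahead of it and the grasp point (between the pads) lies 8 mm behind it (r.finger_overhang is the distance from the TCP to the fingertips, in m); z points along the fingers, x is the direction in which the jaws open and shut, and the axes are right-handed (so a half turn about z gives the same grasp; the last joint's range is limited). The gripper opens to 88 mm and grips with 3 to 60 N. Pads are 18 mm wide; open, the fingers measure 123 mm over their backs; the gripper's body (75 mm by 187 mm) begins 45 mm behind the grasp point.
Start: joints at [-1.213, 0.689, -0.195, 1.565, 0.157, 0.902, -0.215], TCP at [0.199, 0.593, 0.25] pointing down, gripper open.
Joint ranges: [-3.01, 3.01], [-0.46, 2.08], [-1.47, 1.51], [0.13, 2.56], [-1, 4.14], [0.04, 2.09], [-2.66, 2.66]. Speed limits (rad/s): [2.57, 2.57, 3.14, 3.14, 3.14, 3.14, 3.14].

INTERFACE

Orientations are given as a unit quaternion [x, y, z, w].
In Python, from plant import r gives the robot as it stands.
- The arm moves only by the tool move_arm, never from a script. Its argument "targets" is a list that holds one entry, the list of rows, each a list of 7 numbers: the turn, a rotation vector about the world's x, y, z in rad, then the shift along the world's x, y, z in m, then the opening, from 0 (shut) to 1 (fully open). A call has 1 to 5 rows; each row shifts and turns the pose as measured when the row begins; what a row does not reach is not made up. A row lasts 1/10 s, in which the tool goes at most 50 mm and 8.59 degrees, less where a joint would pass 70% of its speed; a pose out of reach is approached as far as the arm can. A call with a gripper value outside its range is refused whole. The fingers move at their own pace and stop on an object; "force" is the grip in N (left out, the last holds). Time passes only in rows, so rows that do not move let the fingers close. It gives the time, the measured TCP pose, the force and the opening at its end, in the units of the state.
- r.get_state(): the state, without advancing time (a new reading comes with each control period).
- r.snapshot(name): name is "side" or "top"; returns a dict with "frame" (384x512x3 uint8, red, green, blue), "K" (3x3 intrinsics, pixels), "T" (4x4, takes a point from camera to world coordinates). Camera axes: x right, y up, looking along -z (the intrinsics and any distortion apply to the point x, -y, -z); pixel columns grow to the right and rows downward; lengths in m; the calibration is good to about 2 mm. A picture is of the moment at which its call begins. There is no depth.
- r.finish_job(): hands the job in, once; it reports no verdict.
Trained networks look in a picture, given as the dict that the camera call returned (one of the last four; its "shot" number tells which), for a name from the list of things; names that differ only in an ending like _2 or _b are one class to them, and where a whole thing is asked for, a point or a joint stands for the part that bears it (a point fixed in the world has none). Each returns a list of dicts, best first, with "score" (0 to 1); they miss things now and then, are a little off and sometimes report something else, mostly with a low value. They report only what shows in the picture. A call takes as long as a camera call.
- r.find_in(picture, query): "centre" ([row, column] in pixels, amid what is visible of it).
The state is a dict: "clock": time; "q": joint angles; "qd": joint speeds; "joint_torque": joint torques, N m; "tool_pos": TCP position; "eef_rot": TCP orientation; "contact_force": force on the tool from outside, world axes, zero at the start; "moment": the same for the moment, N m; "opening": opening from 0.0 (shut) to 1.0 (fully open).
Only numpy, scipy, OpenCV 4.12 (cv2) and the standard library are available. Lean on these libraries where they do the work, as an engineer would, in place of code of your own. Each camera call takes 0.05 s, during which the arm holds its last target. There are 200 camera calls.

## Working session

There is one attempt and no reset: what is moved stays moved. The work goes in short steps, Python scripts to look and compute and a tool call to move; the robot and the scene stay as the last step left them, time stands still between calls to the robot, and variables do not carry over. Pictures are saved under pics/ and viewed, about 8 in all and at most 12, crops included, and the job is handed in when it is done.

Besides the shell and the picture viewer there is one more tool, called after "Request:" in YAML: its name, and indented under it one key for each argument. move_arm: Moves the arm, as the interface text tells. Its arguments: {"type":"object","properties":{"targets":{"type":"array","items":{"type":"array","items":{"type":"array","items":{"type":"number"}}}},"force":{"type":"number"}},"required":["targets"]}

```bash
mkdir -p pics
python3 - <<'E'
from plant import r
import cv2,numpy as np
for n in("top","side"):
    s=r.snapshot(n); cv2.imwrite(f"pics/{n}0.png",s["frame"][:,:,::-1]); print(n,s["K"].tolist(),np.round(s["T"],4).tolist(),[k for k in s])
    for q in("long_bar","short_bar","v_jig"): print(q,r.find_in(s,q)[:3])
st=r.get_state(); print(st, r.finger_overhang)
E
```

```text
top [[388.43997581038224, 0.0, 250.2369020241831], [0.0, 388.43997581038224, 184.65840016971202], [0.0, 0.0, 1.0]] [[0.0111, 0.9947, -0.1022, 0.4229], [-0.9994, 0.0078, -0.0326, 0.1893], [-0.0316, 0.1025, 0.9942, 0.8835], [0.0, 0.0, 0.0, 1.0]] ['frame', 'K', 'T', 'shot']
long_bar [{'centre': [181.7, 277.9], 'score': 0.58}]
short_bar [{'centre': [210.2, 289.2], 'score': 0.66}]
v_jig [{'centre': [198.9, 303.9], 'score': 0.68}]
side [[473.59880824892025, 0.0, 268.33845020603627], [0.0, 473.59880824892025, 192.09048496101403], [0.0, 0.0, 1.0]] [[0.8966, 0.2338, -0.3761, 0.2008], [-0.4426, 0.4427, -0.7799, -0.4652], [-0.0158, 0.8657, 0.5004, 0.5026], [0.0, 0.0, 0.0, 1.0]] ['frame', 'K', 'T', 'shot']
long_bar []
short_bar [{'centre': [246.3, 249.9], 'score': 0.72}]
v_jig [{'centre': [261.5, 272.9], 'score': 0.79}]
{'clock': 0.4, 'q': array([-1.21320497,  0.68925478, -0.19459099,  1.5654165 ,  0.15730155,
        0.90249366, -0.21509628]), 'qd': array([ 0.00091892, -0.00058767,  0.00120132, -0.00529526, -0.00054535,
        0.00075413,  0.00152225]), 'joint_torque': array([ 7.86345572e-04, -5.26966631e+01, -1.26507640e+00, -1.53500748e+01,
       -5.20017778e-02,  1.57629951e-03,  7.83080736e-05]), 'tool_pos': array([0.19881851, 0.59247837, 0.24961467]), 'eef_rot': array([ 8.11828352e-01,  5.83896153e-01, -7.55013250e-05,  5.56838025e-05]), 'contact_force': array([-0.22469676,  0.78898149,  0.02021017]), 'moment': array([ 4.48073783e-02, -1.49228517e-02,  8.42432107e-05]), 'opening': 1.0002590779244853} 0.011
```

View pics/top0.png

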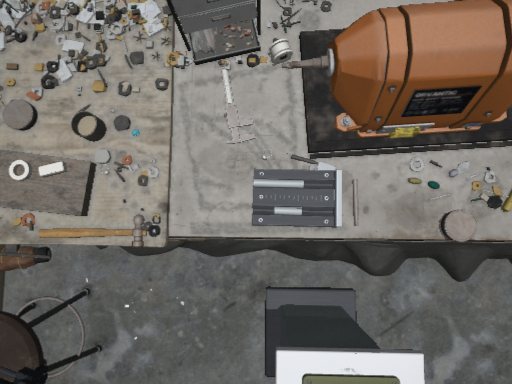

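View pics/side0.png

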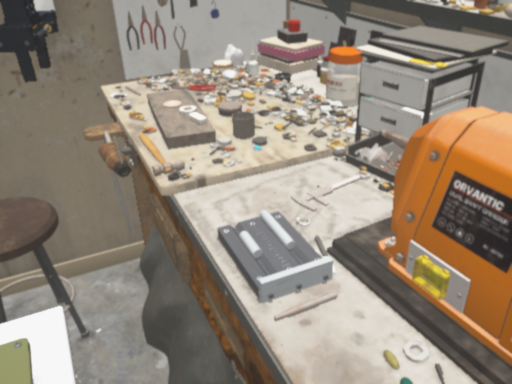

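The top view shows the jig at about columns 252-342, rows 169-227, with the stop plate at column ~339. The long bar is in the upper groove (row ~183, columns 254-307) and the short bar in the lower one (row ~211). The side view agrees. I'll enlarge the jig to measure it.

Run:
```python
import cv2
a=cv2.imread("pics/top0.png")[160:235,245:350]; cv2.imwrite("pics/c0.png",cv2.resize(a,None,fx=7,fy=7,interpolation=cv2.INTER_CUBIC))
```

```text
(no output)
```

View pics/c0.png

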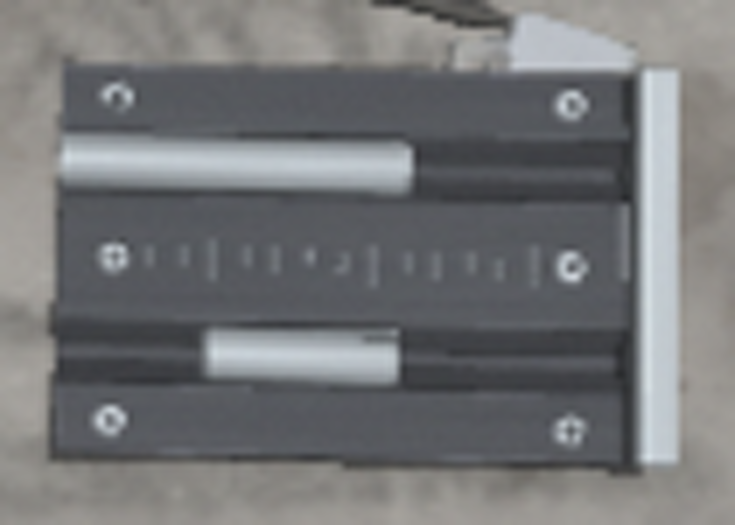

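```bash
cat > h.py <<'E'
import numpy as np
def back(s,u,v,z):
    K,T=np.array(s["K"]),np.array(s["T"]); d=T[:3,:3]@np.array([(u-K[0,2])/K[0,0],-(v-K[1,2])/K[1,1],-1]); o=T[:3,3]
    return o+d*(z-o[2])/d[2]
E
python3 - <<'E'
from plant import r
from h import back
import numpy as np
s=r.snapshot("top")
for n,x,y,z in [("TL",63,65,.022),("BL",52,458,.022),("plate TR",680,68,.04),("plate BR",678,463,.04),("face T",640,68,.04),("face B",638,463,.04),("long far",62,163,.027),("long near",413,167,.027),("short a",205,352,.027),("short b",399,357,.027)]:
    print(n,np.round(back(s,245+(x+.5)/7-.5,160+(y+.5)/7-.5,z),4))
from scipy.spatial.transform import Rotation as R
print(R.from_quat(r.get_state()["eef_rot"]).as_matrix().round(3))
E
```

```text
TL [0.5471 0.2105 0.022 ]
BL [0.422  0.2127 0.022 ]
plate TR [0.5448 0.0182 0.04  ]
plate BR [0.4227 0.0203 0.04  ]
face T [0.5447 0.0305 0.04  ]
face B [0.4225 0.0325 0.04  ]
long far [0.515  0.2104 0.027 ]
long near [0.5146 0.0996 0.027 ]
short a [0.4557 0.1648 0.027 ]
short b [0.4547 0.1041 0.027 ]
[[ 0.318  0.948 -0.   ]
 [ 0.948 -0.318 -0.   ]
 [-0.     0.    -1.   ]]
```

Request:
move_arm:
  targets:
    - [[0, 0, -0.14, 0.032, -0.035, 0, 0], [0, 0, -0.14, 0.032, -0.035, 0, 0], [0, 0, -0.14, 0.032, -0.035, 0, 0], [0, 0, -0.14, 0.032, -0.035, 0, 0], [0, 0, -0.14, 0.032, -0.035, 0, 0]]
  force: 40

```text
clock: 0.95
tool_pos: [0.3548, 0.4191, 0.2501]
eef_rot: [0.964, 0.265, 0.001, -0.005]
contact_force: [1.3, 0.0, 0.4]
opening: 0.572
```

Request:
move_arm:
  targets:
    - [[0, 0, -0.14, 0.032, -0.035, 0, 0], [0, 0, -0.14, 0.032, -0.035, 0, 0], [0, 0, -0.14, 0.032, -0.035, 0, 0], [0, 0, -0.14, 0.032, -0.035, 0, 0], [0, 0, -0.14, 0.032, -0.035, 0, 0]]

```text
clock: 1.45
tool_pos: [0.5204, 0.237, 0.2516]
eef_rot: [0.995, -0.095, 0.004, -0.006]
contact_force: [0.3, 1.2, 0.8]
opening: 0.117
```

Request:
move_arm:
  targets:
    - [[0, 0, 0.09, -0.002, 0.008, -0.03, 0], [0, 0, 0.08, -0.002, 0.005, -0.05, 0], [0, 0, 0, 0, 0, -0.04, 0], [0, 0, 0, 0, 0, -0.03, 0], [0, 0, 0, 0, 0, 0, 0]]

```text
clock: 1.95
tool_pos: [0.5262, 0.2412, 0.1]
eef_rot: [1.0, -0.017, 0.011, -0.007]
contact_force: [-0.3, 0.0, 0.2]
opening: 0.006
```

Run:
```python
from plant import r
from scipy.spatial.transform import Rotation as R
import cv2
st=r.get_state(); print(st["tool_pos"],R.from_quat(st["eef_rot"]).as_matrix().round(4),st["contact_force"],st["opening"])
a=r.snapshot("side")["frame"][100:320,170:400,::-1]; cv2.imwrite("pics/s1.png",cv2.resize(a,None,fx=2.5,fy=2.5))
```

```text
[0.52624509 0.24122268 0.10001123] [[ 0.9991 -0.0345  0.0228]
 [-0.0348 -0.9993  0.0128]
 [ 0.0223 -0.0136 -0.9997]] [-0.34401951  0.04521692  0.24896081] 0.00638345568307298
```

View pics/s1.png

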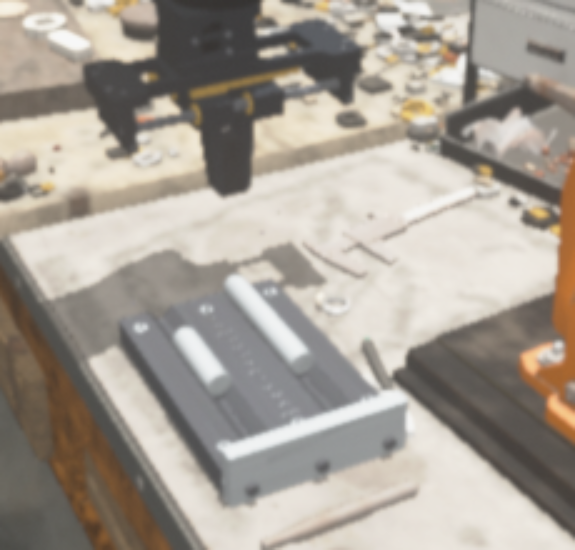

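The gripper is shut and stands beyond the open end of the grooves, behind the long bar. The short bar is untouched. Next I straighten the tool, centre it and go down.

Request:
move_arm:
  targets:
    - [[-0.013, 0.023, 0.02, -0.006, 0.003, -0.03, 0], [0, 0, 0, -0.004, 0.002, -0.02, 0], [0, 0, 0, 0, 0, -0.008, 0], [0, 0, 0, 0, 0, 0, 0]]

```text
clock: 2.4
tool_pos: [0.5231, 0.2496, 0.05]
eef_rot: [1.0, -0.007, 0.007, -0.004]
contact_force: [-0.1, 0.6, -0.3]
opening: 0.006
```

Request:
move_arm:
  targets:
    - [[-0.008, 0.014, 0, -0.007, 0, -0.008, 0], [0, 0, 0, -0.002, 0, -0.004, 0], [0, 0, 0, 0, 0, 0, 0]]

```text
clock: 2.7
tool_pos: [0.516, 0.2505, 0.041]
eef_rot: [1.0, -0.007, 0.003, -0.001]
contact_force: [-0.5, 0.1, 1.0]
opening: 0.001
```

Request:
move_arm:
  targets:
    - [[0, 0, 0, 0, -0.012, -0.002, 0], [0, 0, 0, 0, -0.012, 0, 0], [0, 0, 0, 0, -0.01, 0, 0], [0, 0, 0, 0, -0.01, 0, 0]]

```text
clock: 3.1
tool_pos: [0.5165, 0.2052, 0.04]
eef_rot: [1.0, -0.007, 0.004, -0.002]
contact_force: [-0.2, 1.9, -0.6]
opening: 0.001
```

Request:
move_arm:
  targets:
    - [[0, 0, 0, 0, -0.01, -0.001, 0], [0, 0, 0, 0, -0.01, 0, 0], [0, 0, 0, 0, -0.008, 0, 0]]

```text
clock: 3.4
tool_pos: [0.5158, 0.1751, 0.0392]
eef_rot: [1.0, -0.007, 0.003, -0.003]
contact_force: [-0.8, 2.5, 1.0]
opening: 0.008
```

Run:
```python
from plant import r
import cv2
print(r.get_state()["tool_pos"],r.get_state()["contact_force"])
a=r.snapshot("side")["frame"][140:320,190:370,::-1]; cv2.imwrite("pics/s2.png",cv2.resize(a,None,fx=3,fy=3))
```

```text
[0.51576091 0.17513172 0.03918257] [-0.79535191  2.54435422  1.00735225]
```

View pics/s2.png

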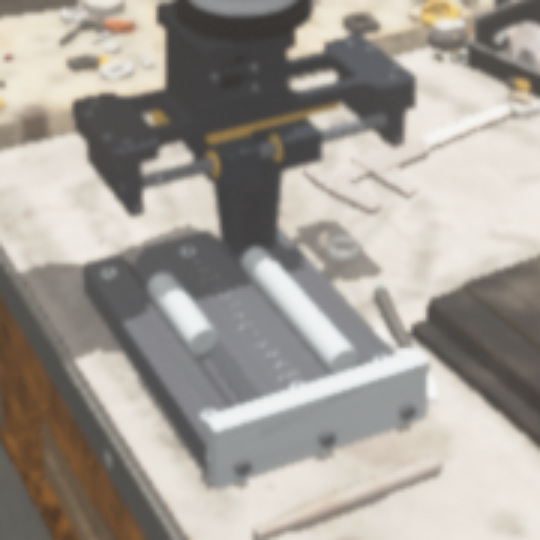

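The bar slides in its groove ahead of the closed fingers, with its front end at about (340,357) in the crop, some 25 mm short of the plate. The short bar hasn't moved.

Request:
move_arm:
  targets:
    - [[0, 0, 0, 0, -0.008, 0, 0], [0, 0, 0, 0, -0.006, 0, 0], [0, 0, 0, 0, -0.004, 0, 0]]

```text
clock: 3.75
tool_pos: [0.5157, 0.1542, 0.0391]
eef_rot: [1.0, -0.007, 0.003, -0.002]
contact_force: [-0.8, 2.5, 0.3]
opening: 0.003
```

Request:
move_arm:
  targets:
    - [[0, 0, 0, 0, -0.003, 0, 0], [0, 0, 0, 0, -0.002, 0, 0]]

```text
clock: 3.95
tool_pos: [0.5158, 0.1519, 0.0392]
eef_rot: [1.0, -0.006, 0.003, -0.004]
contact_force: [-1.0, 6.9, 0.5]
opening: 0.006
```

Force is climbing near the predicted contact (y ≈ 0.150). I'll press a little more to confirm.

Request:
move_arm:
  targets:
    - [[0, 0, 0, 0, -0.003, 0, 0], [0, 0, 0, 0, -0.003, 0, 0]]

```text
clock: 4.15
tool_pos: [0.5157, 0.1518, 0.0393]
eef_rot: [1.0, -0.004, 0.004, -0.008]
contact_force: [-1.5, 6.9, -0.4]
opening: 0.006
```

Request:
move_arm:
  targets:
    - [[0, 0, 0, 0, 0.01, 0, 0], [0, 0, 0, 0, 0.02, 0.01, 0], [0, 0, 0, 0, 0.04, 0.03, 0], [0, 0, 0, 0, 0.04, 0.03, 0], [0, 0, 0, 0, 0.04, 0.03, 0]]

```text
clock: 4.65
tool_pos: [0.5149, 0.2942, 0.1382]
eef_rot: [1.0, -0.011, 0.0, -0.001]
contact_force: [1.5, -0.4, -0.5]
opening: 0.004
```

Run:
```python
from plant import r
import cv2,numpy as np
print(r.get_state()["tool_pos"],r.get_state()["contact_force"])
a=r.snapshot("top")["frame"][160:235,245:350,::-1]; b=r.snapshot("side")["frame"][200:305,210:340,::-1]
a=cv2.resize(a,(735,525),interpolation=cv2.INTER_CUBIC);cv2.imwrite("pics/c3.png",a)
cv2.imwrite("pics/s3.png",cv2.resize(b,None,fx=5,fy=5,interpolation=cv2.INTER_CUBIC))
```

```text
[0.51489106 0.29417309 0.13816759] [ 1.48337166 -0.36567387 -0.47741407]
```

View pics/c3.png

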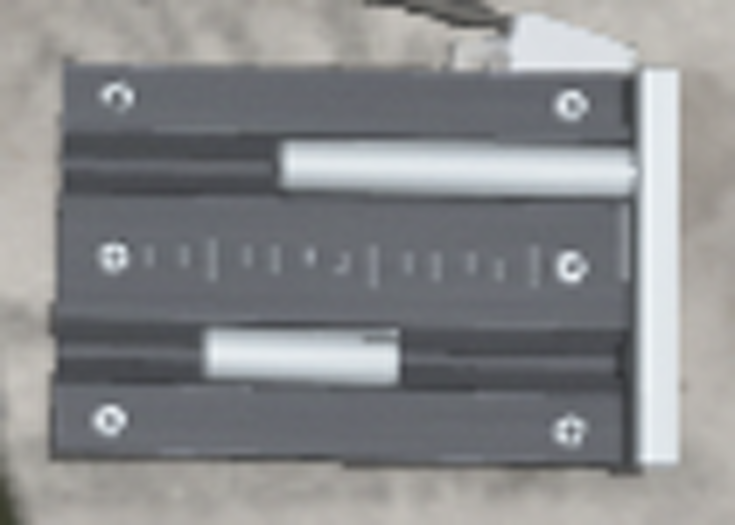

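View pics/s3.png

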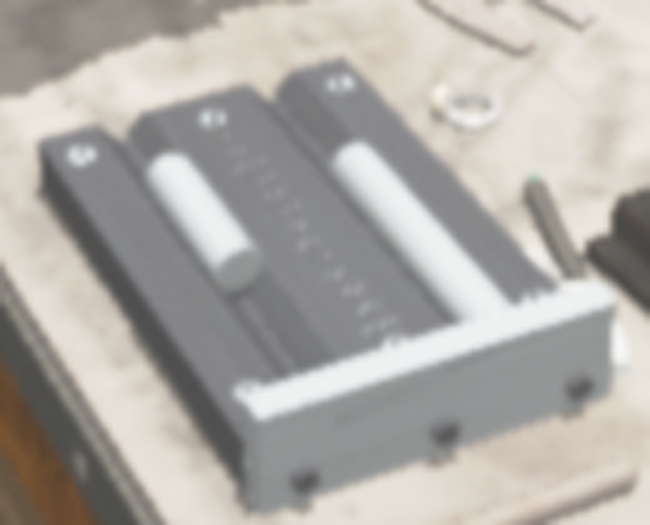

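In the top view the bar's front end (column ~636) is against the plate face (~638), and its rear end went from 62 to 281, about 69 mm. It lies straight in the groove. The short bar is at 205-399, as before.

```bash
python3 -c "
from plant import r
import numpy as np
print(abs(r.get_state()['qd']).max()); print(r.finish_job())"
```

```text
0.11399822552987156
the job is handed in; nothing more can be done
None
```

I pushed the long bar along its groove with the closed fingertips until it met the stop plate, then backed the arm off and handed the job in at about 4.8 s.

- **At the stop:** The pushing force rose from about 2.5 N while sliding to 6.9 N, and the bar stopped moving within 2 mm of where I had predicted contact.
- **Final pictures:** The bar's end is at the plate, within the roughly 1 mm the picture can resolve. The bar has moved about 69 mm and lies straight in its groove. The short bar is at the same pixels as at the start, and the gripper is well clear of everything.
- **Other checks:** No check failed or disagreed. At hand-in the arm still had a small residual joint speed of 0.11 rad/s in free air.

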